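# Set the spice mill's grind

### The job

Set the grind on the bench spice mill: turn its adjustment ring clockwise (seen looking down onto the ring) until the burrs touch and it will go no further, then back it off three clicks (60 degrees) anticlockwise and let go. Leave the catch tin and the two spice jars around the mill where they stand.

Things in the scene. Friction and masses are not known exactly. Their poses are not given: they have to be found in the camera images.
- ring_grip (a point): The mill's adjustment ring: fluted black ring, 54 mm across, 32 mm high, at the upper end of the leaning head, nothing above it. Point on its axis, half-way up. z: turning axis, out of the head, 30 degrees from vertical. -x: the steel pointer rib on its top face (turns with the ring). The collar's face lies 27 mm below this point along the axis.
- mill_ring (a joint): Angle of the ring in rad, 0 when the burrs touch (hard stop), growing as it is turned anticlockwise seen from above the ring, up to a stop at 2.7. It stands 1.3 to 2.5 at the start. A click is 0.349 rad (20 degrees), one of them at 0: a spring detent pulls the ring into the nearest click when it is let go. Turning takes about 0.1 N m.
- zero_mark (a point): The longest of the click marks on the steel collar (96 mm across) under the ring, at the collar's lowest, front side, 40 mm off the ring's axis. The marks run on anticlockwise, 20 degrees apart. The ring's pointer stands at this mark when the burrs touch, and at the third mark after it when three clicks open.
- mill: The bench spice mill, heavy and fixed: white housing 210 x 140 mm, top 110 mm above the table, the head leaning 30 degrees from its top to its front (-x of this frame), spout below the head at the front, a steel hopper with black lid (100 mm across, top 198 mm high) 55 mm behind the origin. Origin: centre of its underside on the table.
- tin_mid (a point): Steel catch tin, 84 mm across, 55 mm high, standing under the mill's spout; point at its centre. To be left alone.
- jar_a_mid (a point): Amber spice jar, 64 mm across, 110 mm high, beside the mill; point at its centre. To be left alone.
- jar_b_mid (a point): Clear labelled spice jar, 64 mm across, 90 mm high, on the other side of the mill; point at its centre. To be left alone.

How it is judged:
By the outcome, as a careful person would: the job done as asked, in the order asked, and still so for the second after the job is handed in, with the robot touching nothing.
It also fails if it takes over 48 s, if anything falls off the work surface, if the arm or the gripper's body presses on something with over 40 N, if the wrist force passes 120 N, or if a joint passes its speed limit or range.

### The arm

A 6-joint arm with a two-finger parallel gripper is mounted at the origin on the work surface. World frame = base frame: x ahead of the robot, y to its left, z up, the work surface at z = 0. Lengths are in m, angles in rad, forces in N, time in s.
With the tool pointing down it reaches from about 0.275 to 0.975 m from the base axis. Payload 8.4 kg.
Tool frame: the origin (TCP) lies on the centre line of the jaws, within the pads' length; the fingertips stand 19 mm ahead of it and the grasp point (between the pads) is the TCP; z points along the fingers, y is the direction in which the jaws open and shut (so a half turn about z gives the same grasp; the last joint's range is limited). The gripper opens to 92 mm and grips with 3 to 60 N. Pads are 20 mm wide; open, the fingers measure 128 mm over their backs; the gripper's body (75 mm by 189 mm) begins 69 mm behind the grasp point.
Start: joints at [-1.179, 0.353, 1.633, -0, 1.155, -0.002], TCP at [0.24, -0.577, 0.234] pointing down, gripper open.
Joint ranges: [-2.63, 2.63], [-0.92, 2.1], [0.06, 2.66], [-1.3, 4.44], [0, 2.69], [-3.02, 3.02]. Speed limits (rad/s): [2.22, 2.22, 2.79, 3.14, 3.14, 3.14].

### API

Orientations are given as a rotation vector (axis times angle).
In Python, from cell import robot gives the robot as it stands. The module is installed in compiled form; this text tells all that it offers.
- The arm moves only by the tool send_rows, never from a script. Its argument "deltas" is a list of rows, each an object with "translation": the shift along the tool's x, y, z in mm, a list of three; "dr": the turn, a rotation vector about the tool's x, y, z in degrees, a list of three; "gripper": the opening, from 0 (shut) to 1 (fully open). In form: [{"translation": [dx, dy, dz], "dr": [rx, ry, rz], "gripper": gripper}, ...]. A call has 1 to 5 rows; each row is the pose to reach, as a shift and turn from the pose commanded when the call began, along the tool's axes at that moment; what a row does not reach only later rows make up. A row lasts 1/12 s, in which the tool goes at most 41.7 mm and 7.16 degrees, less where a joint would pass 70% of its speed; a pose out of reach is approached as far as the arm can. A call with a gripper value outside its range is refused whole. The fingers move at their own pace and stop on an object; "force" is the grip in N (left out, the last holds). Time passes only in rows, so rows that repeat a pose let the fingers close. It gives the time, the measured TCP pose, the force and the opening at its end, in the units of the state.
- robot.observe(): the state, without advancing time (a new reading comes with each control period).
- robot.capture(name): name is "scene" or "top" or "wrist"; returns (picture, depth): 400x640x3 uint8, red, green, blue; 400x640 float32, m along the optical axis (not along the pixel's ray), 0 where there is no reading.
- robot.camera_model(name): a dict with "vfov" (degrees; the focal length in pixels is half the picture's height over the tangent of half this angle, whatever the lens; pixels are square), "cx", "cy" (the principal point, pixels), "cam_to_world" (4x4, takes a point from camera to world coordinates). Camera axes: x right, y up, looking along -z (the intrinsics and any distortion apply to the point x, -y, -z); pixel columns grow to the right and rows downward; lengths in m; the calibration is good to about 2 mm. The wrist camera is an equidistant fisheye: a pixel r from the principal point sees the ray r / f radians off the axis. A picture is of the moment at which its call begins: read the wrist's pose just before it. camera_model takes no time and is no camera call; for the wrist camera it gives the pose at the moment of the call.
- robot.close_job(): hands the job in, once; it reports no verdict.
The state is a dict: "time": time; "q": joint angles; "dq": joint speeds; "effort": joint torques, N m; "position": TCP position; "tool_rot": TCP orientation; "ft_force": force on the tool from outside, world axes, zero at the start; "moment": the same for the moment, N m; "opening": finger opening in m.
Only numpy, scipy, OpenCV 4.12 (cv2) and the standard library are available. Lean on these libraries where they do the work, as an engineer would, in place of code of your own. Each camera call takes 0.05 s, during which the arm holds its last target.

## Working session

There is one attempt and no reset: what is moved stays moved. The work goes in short steps, Python scripts to look and compute and a tool call to move; the robot and the scene stay as the last step left them, time stands still between calls to the robot, and variables do not carry over. Pictures are saved under pics/ and viewed, and the job is handed in when it is done.

Besides the shell and the picture viewer there is one more tool, called after ">>>" as a command line: name --argument value ..., lists and objects as JSON in quotes. send_rows: Moves the arm, as the interface text tells. Its arguments: {"type":"object","properties":{"deltas":{"type":"array"},"force":{"type":"number"}},"required":["deltas"]}

```bash
mkdir -p pics; ls; python3 - <<'E'
from cell import robot
import cv2,numpy as np
s=robot.observe()
print({k:np.round(v,3) for k,v in s.items()})
for n in ["scene","top"]:
    p,d=robot.capture(n)
    np.save(f'pics/{n}_d.npy',d); np.save(f'pics/{n}_p.npy',p)
    cv2.imwrite(f'pics/{n}0.png',p[:,:,::-1])
    m=robot.camera_model(n); print(n,m)
E
```

```text
pics
{'time': np.float64(0.0), 'q': array([-1.179,  0.354,  1.634,  0.   ,  1.155, -0.002]), 'dq': array([-0.   , -0.001,  0.001, -0.001,  0.   ,  0.001]), 'effort': array([-0.0000e+00, -5.9384e+01, -3.3422e+01,  7.0000e-02,  2.4000e-02,
       -0.0000e+00]), 'position': array([ 0.24 , -0.577,  0.233]), 'tool_rot': array([-3.08 , -0.614,  0.   ]), 'ft_force': array([-0.394, -0.449, -1.089]), 'moment': array([-0.045,  0.021, -0.044]), 'opening': np.float64(0.092)}
scene {'vfov': 49.75378845778218, 'cx': 322.44761166555026, 'cy': 196.84223952119333, 'cam_to_world': array([[-0.71210602, -0.47681949,  0.51531369,  1.03300737],
       [ 0.70196593, -0.49631624,  0.51079743,  0.44736319],
       [ 0.01220038,  0.72547458,  0.68814082,  0.67685698],
       [ 0.        ,  0.        ,  0.        ,  1.        ]])}
top {'vfov': 46.556018308707, 'cx': 320.62514220961157, 'cy': 197.71324959006515, 'cam_to_world': array([[-0.00939694,  0.99576689, -0.09143304,  0.53357604],
       [-0.99956083, -0.01192376, -0.02712885,  0.03515579],
       [-0.02810424,  0.09113795,  0.99544162,  1.10049646],
       [ 0.        ,  0.        ,  0.        ,  1.        ]])}
```

View pics/scene0.png

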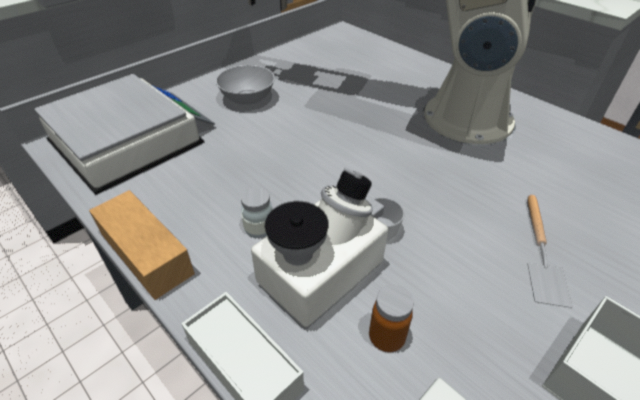

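View pics/top0.png

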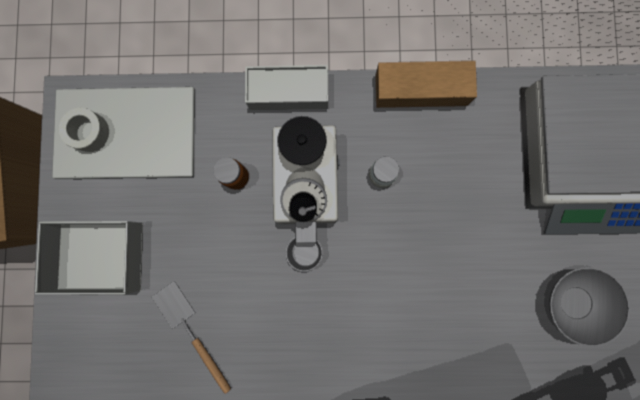

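```bash
cat > h.py <<'E'
import numpy as np, cv2
from cell import robot
def cloud(n,d,m=None):
    m=m or robot.camera_model(n)
    f=200/np.tan(np.radians(m['vfov']/2))
    v,u=np.mgrid[0:400,0:640].astype(float)
    X=(u-m['cx'])/f*d; Y=-(v-m['cy'])/f*d
    P=np.stack([X,Y,-d,np.ones_like(d)],-1)
    W=P@m['cam_to_world'].T
    W[d==0]=np.nan
    return W[...,:3]
def proj(n,p,m=None):
    m=m or robot.camera_model(n)
    f=200/np.tan(np.radians(m['vfov']/2))
    c=np.linalg.inv(m['cam_to_world'])@np.append(p,1)
    return m['cx']+f*c[0]/-c[2], m['cy']-f*c[1]/-c[2]
E
python3 - <<'E'
from h import *
p=np.load('pics/top_p.npy');d=np.load('pics/top_d.npy');W=cloud('top',d)
c=p[110:280,200:420,::-1]; cv2.imwrite('pics/topz.png',cv2.resize(c,None,fx=3.5,fy=3.5,interpolation=cv2.INTER_CUBIC))
ps=np.load('pics/scene_p.npy')
c=ps[150:330,230:430,::-1]; cv2.imwrite('pics/scz.png',cv2.resize(c,None,fx=3.2,fy=3.2,interpolation=cv2.INTER_CUBIC))
for u,v in [(300,138),(303,205),(318,208),(276,170),(330,170),(305,253),(229,167),(385,165),(305,230),(450,250)]:
    print(u,v,np.round(W[v,u],4))
E
```

```text
300 138 [0.735  0.0993 0.1998]
303 205 [0.6025 0.0941 0.2001]
318 208 [0.5998 0.0667 0.1489]
276 170 [0.6858 0.158  0.1096]
330 170 [0.6841 0.0414 0.1105]
305 253 [0.5045 0.1029 0.0041]
229 167 [0.6937 0.2599 0.1103]
385 165 [ 0.6965 -0.0789  0.0906]
305 230 [0.5562 0.0967 0.1002]
450 250 [ 0.5084 -0.2366 -0.0025]
```

View pics/topz.png

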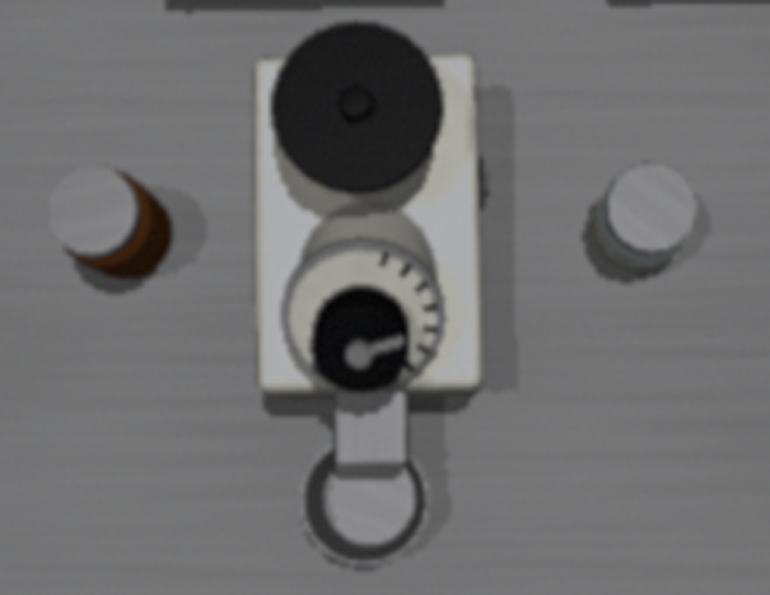

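View pics/scz.png

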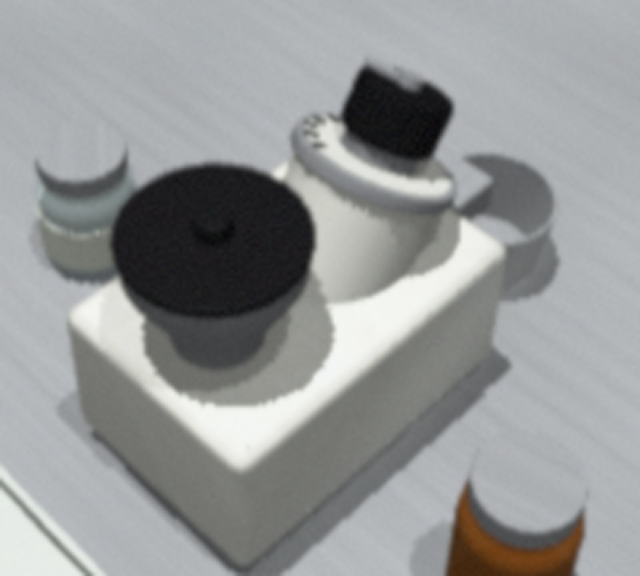

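```bash
python3 - <<'E'
from h import *
p=np.load('pics/top_p.npy');d=np.load('pics/top_d.npy');W=cloud('top',d)
# housing top rect
M=(abs(W[...,2]-0.110)<0.005)&(W[...,0]>.5)&(W[...,0]<.85)&(W[...,1]>-0.02)&(W[...,1]<.2)
xy=W[M][:,:2].astype(np.float32); r=cv2.minAreaRect(xy); print('housing rect',r,cv2.boxPoints(r))
# lid
M=(W[...,2]>0.185)&(W[...,0]>.66)&(W[...,0]<.82)&(W[...,1]>0.02)&(W[...,1]<.2)
print('lid',cv2.minEnclosingCircle(W[M][:,:2].astype(np.float32)),np.median(W[M][:,2]))
for nm,x0,y0,h in [('jarA',.69,.26,.11),('jarB',.69,-.08,.09)]:
    M=(abs(W[...,2]-h)<.012)&(np.hypot(W[...,0]-x0,W[...,1]-y0)<.06)
    print(nm,cv2.minEnclosingCircle(W[M][:,:2].astype(np.float32)),np.median(W[M][:,2]))
# ring: points in region with z>0.17
for n in ['top','scene']:
    p=np.load(f'pics/{n}_p.npy');d=np.load(f'pics/{n}_d.npy');W=cloud(n,d)
    R=(W[...,0]>.54)&(W[...,0]<.66)&(W[...,1]>0.04)&(W[...,1]<.15)&(W[...,2]>.165)
    P=W[R]; print(n,len(P),P.min(0),P.max(0))
    if n=='top':
        # ransac plane near tilt
        best=None
        rng=np.random.default_rng(0)
        for i in range(2000):
            a=P[rng.choice(len(P),3,False)]
            nn=np.cross(a[1]-a[0],a[2]-a[0]); 
            if np.linalg.norm(nn)<1e-5: continue
            nn/=np.linalg.norm(nn); nn*=np.sign(nn[2])
            k=(abs((P-a[0])@nn)<.0015)
            if best is None or k.sum()>best.sum(): best=k
        Q=P[best];c=Q.mean(0);U,S,V=np.linalg.svd(Q-c);nn=V[2]*np.sign(V[2][2])
        print('plane',best.sum(),c,nn,np.degrees(np.arccos(nn[2])),np.degrees(np.arctan2(nn[1],nn[0])))
        e1,e2=V[0],V[1]
        print('circle',cv2.minEnclosingCircle(np.stack([(Q-c)@e1,(Q-c)@e2],1).astype(np.float32)))
        np.save('pics/ringpl.npy',np.r_[c,nn])
E
```

```text
housing rect ((0.6795669198036194, 0.09651123732328415), (0.2079475373029709, 0.13788512349128723), 0.29238221049308777) [[0.5752427  0.16492231]
 [0.5759463  0.02703899]
 [0.78389114 0.02810016]
 [0.78318757 0.16598348]]
lid ((0.7343930006027222, 0.09704060107469559), 0.049881160259246826) 0.18670598221091161
jarA ((0.688345730304718, 0.26730161905288696), 0.0284159854054451) 0.11010860452080018
jarB ((0.6890094876289368, -0.08039755374193192), 0.028559425845742226) 0.08971116614077113
top 1226 [0.5720279  0.05170353 0.16502746] [0.65886577 0.14069794 0.21015945]
plane 329 [0.594552   0.09740077 0.19589491] [-0.50450706 -0.00334541  0.86340108] 30.29937150347989 -179.62007464223709
circle ((0.0006437340634875, -0.0010603663977235556), 0.027666863054037094)
scene 1432 [0.57194331 0.04989171 0.16501702] [0.65998034 0.14058747 0.20966632]
```

```bash
cat >> h.py <<'E'
yaw=np.radians(0.3)
A=np.array([-.5*np.cos(yaw),-.5*np.sin(yaw),np.sqrt(.75)])
FWD=np.array([-np.sqrt(.75)*np.cos(yaw),-np.sqrt(.75)*np.sin(yaw),-.5]) # toward zero mark
LEFT=np.cross(A,FWD) # anticlockwise 90 from zero mark
def rect(n,p,d,c,S=0.06,k=5000,m=None):
    """rectified view in plane thru c normal A; FWD down... image right = LEFT, down = FWD"""
    N=int(2*S*k); m=m or robot.camera_model(n)
    f=200/np.tan(np.radians(m['vfov']/2))
    j,i=np.mgrid[0:N,0:N]
    P=c+((j-N/2)/k)[...,None]*FWD+((i-N/2)/k)[...,None]*LEFT
    Mi=np.linalg.inv(m['cam_to_world']); C=P@Mi[:3,:3].T+Mi[:3,3]
    u=m['cx']+f*C[...,0]/-C[...,2]; v=m['cy']-f*C[...,1]/-C[...,2]
    return cv2.remap(p,u.astype(np.float32),v.astype(np.float32),cv2.INTER_CUBIC)
E
python3 - <<'E'
from h import *
G=np.array([.6026,.0972,.1821])
ims=[]
for n in ['top','scene']:
    p=np.load(f'pics/{n}_p.npy');d=np.load(f'pics/{n}_d.npy');W=cloud(n,d)
    q=(W-G); h=q@A; x=q@FWD; y=q@LEFT; r=np.hypot(x,y)
    M=(abs(h-.016)<.002)&(r<.032); print(n,'ring top h',np.median(h[M]),'x',np.nanmin(x[M]),np.nanmax(x[M]),'y',np.nanmin(y[M]),np.nanmax(y[M]))
    M=(abs(h+.027)<.003)&(r<.06)&(r>.03); print('collar h',np.median(h[M]),'x',np.nanmin(x[M]),np.nanmax(x[M]),'y',np.nanmin(y[M]),np.nanmax(y[M]))
    for hh in (.016,-.027):
        im=rect(n,p,d,G+hh*A,S=.055,k=3400)
        cv2.circle(im,(187,187),int(3400*(.027 if hh>0 else .048)),(255,0,0),1); ims.append(im)
cv2.imwrite('pics/rect0.png',np.vstack([np.hstack(ims[:2]),np.hstack(ims[2:])])[:,:,::-1][:600*2])
I=cv2.imread('pics/rect0.png'); cv2.imwrite('pics/rect0.png',cv2.resize(I,(600,600)))
E
```

```text
top ring top h 0.015900487687012365 x -0.02633615421110124 0.02654556157996707 y -0.026626809645580993 0.026385259613950468
collar h -0.02695089629282019 x -0.04731045931923423 0.04444218361663592 y -0.04671567030609473 0.047514870346186434
scene ring top h 0.016692266301014398 x -0.027964209227998298 0.025809555562108403 y -0.025987461903021352 0.026327304109851814
collar h -0.026307765420580533 x -0.04841851825190464 0.044785212550318865 y -0.04604841418251134 0.04987031325003891
```

View pics/rect0.png

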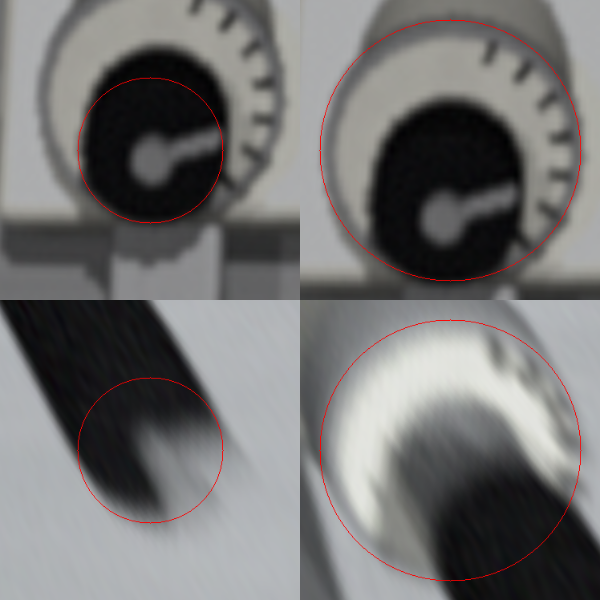

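```bash
cat >> h.py <<'E'
from scipy.spatial.transform import Rotation as Rot
G=np.array([.6026,.0972,.1821])
def target(pre,h=0.0,g=G):
    """pose at height h above grip along A, tool turned pre deg (cw +) from q6~0"""
    R0=Rot.from_rotvec([-3.08,-.614,0])
    a=np.degrees(np.arctan2(G[1],G[0]))+67.55
    R=Rot.from_euler('z',a,degrees=True)*R0
    z=R.apply([0,0,1]); ax=np.cross(z,-A); s=np.linalg.norm(ax)
    R=Rot.from_rotvec(ax/s*np.arctan2(s,z@-A))*R
    return g+h*A, R*Rot.from_euler('z',pre,degrees=True)
def delta(P,R,show=True):
    s=robot.observe(); Rc=Rot.from_rotvec(s['tool_rot'])
    t=Rc.inv().apply(P-s['position'])*1000; r=(Rc.inv()*R).as_rotvec(degrees=True)
    if show: print('t',round(s['time'],2),'q',np.round(s['q'],2),'delta mm',np.round(t,1),'dr',np.round(r,1),'F',np.round(s['ft_force'],1),'M',np.round(s['moment'],2),'open',round(float(s['opening']),4))
    return t,r
E
python3 - <<'E'
from h import *
s=robot.observe(); print(Rot.from_rotvec(s['tool_rot']).as_matrix().round(2))
delta(*target(-55,.08)); delta(*target(0,.08))
E
```

```text
[[ 0.92  0.38 -0.  ]
 [ 0.38 -0.92  0.  ]
 [-0.   -0.   -1.  ]]
t 0.1 q [-1.18  0.35  1.63 -0.    1.16 -0.  ] delta mm [ 556.8 -498.3  -17.8] dr [ -37.6    1.2 -128. ] F [ 0.1  0.3 -0.1] M [-0.01 -0.02 -0.02] open 0.092
t 0.1 q [-1.18  0.35  1.63 -0.    1.16 -0.  ] delta mm [ 556.8 -498.3  -17.8] dr [-28.2  15.8 -74.8] F [ 0.1  0.3 -0.1] M [-0.01 -0.02 -0.02] open 0.092
```

>>> send_rows --deltas '[{"translation": [39, -35, -1], "dr": [-2, 0, -6.7], "gripper": 1}, {"translation": [78, -70, -2], "dr": [-4, 0, -13.4], "gripper": 1}, {"translation": [117, -105, -3], "dr": [-6, 0, -20], "gripper": 1}, {"translation": [139, -124, -4], "dr": [-8, 0, -27], "gripper": 1}, {"translation": [139, -124, -4], "dr": [-9.4, 0.3, -32], "gripper": 1}]'

```text
time: 0.52
position: [0.3211, -0.4051, 0.237]
tool_rot: [2.646, 1.379, 0.056]
ft_force: [0.2, -0.6, 0.7]
opening: 0.092
```

```bash
python3 - <<'E'
from h import *
print(robot.observe()['position']); delta(*target(-55,.08))
E
```

```text
[ 0.32106063 -0.40512139  0.23695172]
t 0.52 q [-0.91  0.1   1.97  0.01  0.91 -0.31] delta mm [548.7 -84.6 -49.7] dr [-28.1   0.8 -95.7] F [ 0.2 -0.6  0.7] M [0.05 0.07 0.02] open 0.092
```

>>> send_rows --deltas '[{"translation": [40, -6, -4], "dr": [-2, 0, -6.7], "gripper": 1}, {"translation": [80, -12, -8], "dr": [-4, 0, -13.4], "gripper": 1}, {"translation": [120, -18, -12], "dr": [-6, 0, -20], "gripper": 1}, {"translation": [160, -24, -16], "dr": [-8, 0, -27], "gripper": 1}, {"translation": [200, -30, -18], "dr": [-10, 0.3, -33], "gripper": 1}]'

```text
time: 0.93
position: [0.411, -0.2255, 0.243]
tool_rot: [2.024, 1.971, 0.106]
ft_force: [0.9, -0.8, -0.0]
opening: 0.0918
```

```bash
python3 - <<'E'
from h import *
print(robot.observe()['position']); delta(*target(-55,.08))
E
```

```text
[ 0.41097273 -0.22554892  0.24304842]
t 0.93 q [-0.49 -0.07  2.16 -0.04  0.73 -0.44] delta mm [323.9 147.3 -22.2] dr [-18.2   0.9 -62.7] F [ 0.9 -0.8 -0. ] M [ 0.02 -0.    0.01] open 0.0918
```

>>> send_rows --deltas '[{"translation": [37, 17, -3], "dr": [-2, 0, -6.7], "gripper": 1}, {"translation": [74, 34, -6], "dr": [-4, 0, -13.4], "gripper": 1}, {"translation": [111, 50, -9], "dr": [-6, 0, -20], "gripper": 1}, {"translation": [148, 67, -11], "dr": [-8, 0, -27], "gripper": 1}, {"translation": [185, 84, -13], "dr": [-10, 0.3, -33], "gripper": 1}]'

```text
time: 1.35
position: [0.4982, -0.0414, 0.2481]
tool_rot: [1.29, 2.368, 0.144]
ft_force: [1.2, -0.5, -1.2]
opening: 0.0922
```

```bash
python3 - <<'E'
from h import *
print(robot.observe()['position']); delta(*target(-55,.08))
E
```

```text
[ 0.49821495 -0.04137734  0.24812809]
t 1.35 q [-0.01 -0.07  2.18 -0.2   0.59 -0.44] delta mm [ 82.2 128.3   8.4] dr [ -8.3   0.8 -29.6] F [ 1.2 -0.5 -1.2] M [0.02 0.08 0.01] open 0.0922
```

>>> send_rows --deltas '[{"translation": [20, 31, 2], "dr": [-2, 0.2, -6.7], "gripper": 1}, {"translation": [41, 64, 4], "dr": [-4, 0.4, -13.4], "gripper": 1}, {"translation": [62, 96, 6], "dr": [-6, 0.6, -20], "gripper": 1}, {"translation": [82.2, 128.3, 8.4], "dr": [-7.5, 0.8, -26.5], "gripper": 1}, {"translation": [82.2, 128.3, 8.4], "dr": [-8.3, 0.8, -29.6], "gripper": 1}]'

```text
time: 1.77
position: [0.566, 0.0991, 0.2522]
tool_rot: [0.581, 2.561, 0.163]
ft_force: [-0.2, -0.5, 0.1]
opening: 0.0917
```

```bash
python3 - <<'E'
from h import *
print(robot.observe()['position']); delta(*target(-55,.08)); delta(*target(-55,.0))
p,d=robot.capture('wrist'); cv2.imwrite('pics/w1.png',p[:,:,::-1])
p,d=robot.capture('scene'); cv2.imwrite('pics/s1.png',p[:,:,::-1])
E
```

```text
[0.56599142 0.09912707 0.25221312]
t 1.77 q [ 0.24  0.04  2.1  -0.24  0.5  -0.71] delta mm [ 2.1 -3.4 -1. ] dr [ 0.2 -0.   0.1] F [-0.2 -0.5  0.1] M [-0.03  0.14 -0.02] open 0.0917
t 1.77 q [ 0.24  0.04  2.1  -0.24  0.5  -0.71] delta mm [ 2.1 -3.6 79. ] dr [ 0.2 -0.   0.1] F [-0.2 -0.5  0.1] M [-0.03  0.14 -0.02] open 0.0917
```

View pics/w1.png

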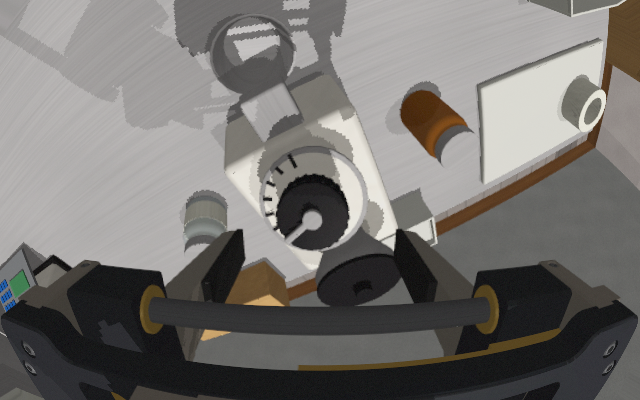

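View pics/s1.png

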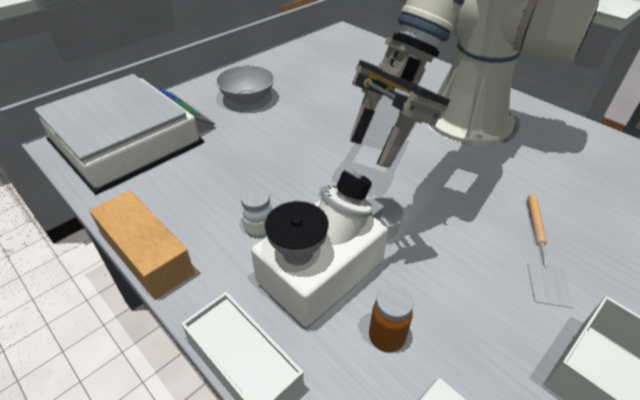

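```bash
cat >> h.py <<'E'
def rectw(p,m,c,S=.06,k=5000):
    f=200/np.tan(np.radians(m['vfov']/2)); N=int(2*S*k)
    j,i=np.mgrid[0:N,0:N]
    P=c+((j-N/2)/k)[...,None]*FWD+((i-N/2)/k)[...,None]*LEFT
    Mi=np.linalg.inv(m['cam_to_world']); C=P@Mi[:3,:3].T+Mi[:3,3]
    x,y,z=C[...,0],-C[...,1],-C[...,2]; rr=np.hypot(x,y); th=np.arctan2(rr,z)
    u=m['cx']+f*th*x/rr; v=m['cy']+f*th*y/rr
    return cv2.remap(p,u.astype(np.float32),v.astype(np.float32),cv2.INTER_CUBIC)
def wpic(name):
    m=robot.camera_model('wrist'); p,d=robot.capture('wrist')
    o=[]
    for h,r in ((.016,.027),(-.027,.048)):
        im=rectw(p,m,G+h*A,.055,3600); cc=im.shape[0]//2; im=im.copy()
        cv2.circle(im,(cc,cc),int(r*3600),(255,0,0),1)
        cv2.drawMarker(im,(cc,cc),(255,0,0))
        for k in range(8):
            a=np.radians(20*k); cv2.circle(im,(int(cc+r*3600*np.sin(a)),int(cc+r*3600*np.cos(a))),2,(0,200,0) if k!=3 else (0,0,255),-1)
        o.append(im)
    cv2.imwrite(f'pics/{name}.png',np.hstack(o)[:,:,::-1])
E
python3 - <<'E'
from h import *
wpic('wr1')
E
```

```text
(no output)
```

View pics/wr1.png

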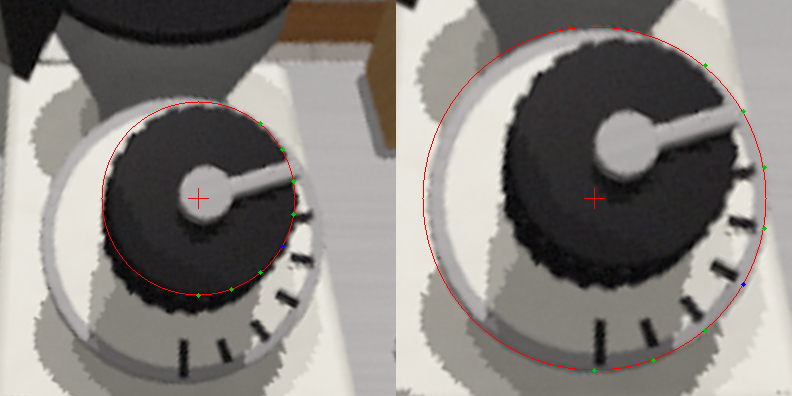

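>>> send_rows --deltas '[{"translation": [2, -3.5, 0], "dr": [0, 0, 0], "gripper": 1}, {"translation": [2, -3.5, 15], "dr": [0, 0, 0], "gripper": 1}, {"translation": [2, -3.5, 30], "dr": [0, 0, 0], "gripper": 1}, {"translation": [2, -3.5, 45], "dr": [0, 0, 0], "gripper": 1}, {"translation": [2, -3.5, 45], "dr": [0, 0, 0], "gripper": 1}]'

```text
time: 2.33
position: [0.582, 0.0905, 0.2085]
tool_rot: [0.599, 2.563, 0.158]
ft_force: [-1.4, 0.4, -0.5]
opening: 0.0918
```

```bash
python3 - <<'E'
from h import *
delta(*target(-55,.002))
E
```

```text
t 2.33 q [ 0.21  0.13  2.11 -0.27  0.4  -0.68] delta mm [-1.3  8.2 31.1] dr [-0.3 -0.2 -0.5] F [-1.4  0.4 -0.5] M [0.07 0.15 0.01] open 0.0918
```

>>> send_rows --deltas '[{"translation": [-1.3, 8.2, 0], "dr": [-0.3, -0.2, -0.5], "gripper": 1}, {"translation": [-1.3, 8.2, 0], "dr": [-0.3, -0.2, -0.5], "gripper": 1}, {"translation": [-1.3, 8.2, 0], "dr": [-0.3, -0.2, -0.5], "gripper": 1}, {"translation": [-1.3, 8.2, 0], "dr": [-0.3, -0.2, -0.5], "gripper": 1}]'

```text
time: 2.67
position: [0.5871, 0.0989, 0.2141]
tool_rot: [0.581, 2.557, 0.163]
ft_force: [-0.4, -0.5, 0.6]
opening: 0.0921
```

```bash
python3 - <<'E'
from h import *
delta(*target(-55,.002)); wpic('wr2'); delta(*target(-55,.002))
E
```

```text
t 2.67 q [ 0.23  0.13  2.1  -0.28  0.41 -0.67] delta mm [ 1.7 -2.8 33.4] dr [0.2 0.2 0.1] F [-0.4 -0.5  0.6] M [-0.03  0.12  0.  ] open 0.0921
t 2.72 q [ 0.23  0.13  2.1  -0.28  0.41 -0.67] delta mm [ 1.6 -2.8 33.3] dr [0.2 0.2 0.1] F [-0.3 -0.   0.5] M [-0.03  0.1   0.  ] open 0.0919
```

View pics/wr2.png

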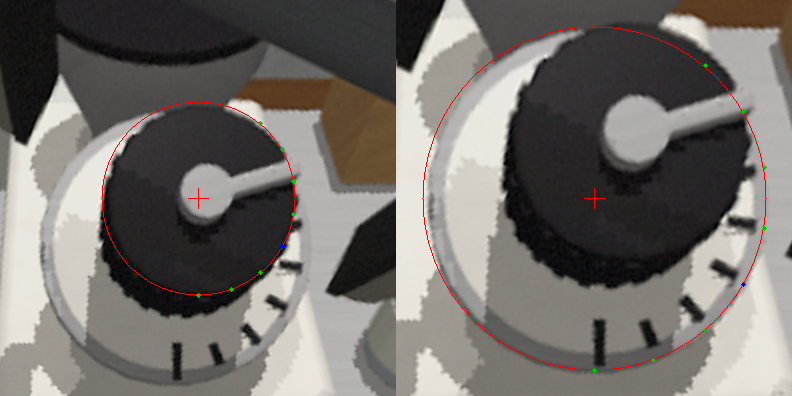

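>>> send_rows --deltas '[{"translation": [0, 0, 0], "dr": [0, 0, 0], "gripper": 1}, {"translation": [0, 0, 0], "dr": [0, 0, 0], "gripper": 1}, {"translation": [0, 0, 0], "dr": [0, 0, 0], "gripper": 1}]'

```text
time: 2.97
position: [0.587, 0.0989, 0.2133]
tool_rot: [0.581, 2.558, 0.162]
ft_force: [0.5, 0.3, -0.5]
opening: 0.0918
```

```bash
python3 - <<'E'
from h import *
delta(*target(-55,.002))
E
```

```text
t 2.97 q [ 0.23  0.13  2.1  -0.28  0.41 -0.67] delta mm [ 1.2 -2.6 32.8] dr [0.2 0.2 0.1] F [ 0.5  0.3 -0.5] M [0.03 0.07 0.03] open 0.0918
```

>>> send_rows --deltas '[{"translation": [1.2, -2.6, 8], "dr": [0.2, 0.2, 0.1], "gripper": 1}, {"translation": [1.2, -2.6, 18], "dr": [0.2, 0.2, 0.1], "gripper": 1}, {"translation": [1.2, -2.6, 26], "dr": [0.2, 0.2, 0.1], "gripper": 1}, {"translation": [1.2, -2.6, 26], "dr": [0.2, 0.2, 0.1], "gripper": 1}, {"translation": [1.2, -2.6, 26], "dr": [0.2, 0.2, 0.1], "gripper": 1}]'

```text
time: 3.38
position: [0.598, 0.0969, 0.1883]
tool_rot: [0.585, 2.564, 0.159]
ft_force: [-0.8, -0.2, 0.9]
opening: 0.092
```

```bash
python3 - <<'E'
from h import *
delta(*target(-55,.002))
E
```

```text
t 3.38 q [ 0.22  0.19  2.1  -0.3   0.36 -0.65] delta mm [-0.7  0.6  5.7] dr [-0.1 -0.1  0. ] F [-0.8 -0.2  0.9] M [-0.03  0.08  0.02] open 0.092
```

>>> send_rows --deltas '[{"translation": [-0.5, 0.5, 5.5], "dr": [0, 0, 0], "gripper": 1}, {"translation": [-0.5, 0.5, 5.5], "dr": [0, 0, 0], "gripper": 0.7}, {"translation": [-0.5, 0.5, 5.5], "dr": [0, 0, 0], "gripper": 0.5}, {"translation": [-0.5, 0.5, 5.5], "dr": [0, 0, 0], "gripper": 0.4}, {"translation": [-0.5, 0.5, 5.5], "dr": [0, 0, 0], "gripper": 0.4}]' --force 20

```text
time: 3.8
position: [0.6016, 0.0974, 0.1854]
tool_rot: [0.584, 2.562, 0.16]
ft_force: [-0.1, 0.2, 0.3]
opening: 0.0669
```

```bash
python3 - <<'E'
from h import *
delta(*target(-55,.002))
E
```

```text
t 3.8 q [ 0.22  0.2   2.1  -0.31  0.35 -0.64] delta mm [ 0.6 -0.5  1.4] dr [-0. -0.  0.] F [-0.1  0.2  0.3] M [0.08 0.05 0.03] open 0.0669
```

>>> send_rows --deltas '[{"translation": [0, 0, 0], "dr": [0, 0, 0], "gripper": 0.4}, {"translation": [0, 0, 0], "dr": [0, 0, 0], "gripper": 0.4}, {"translation": [0, 0, 0], "dr": [0, 0, 0], "gripper": 0.4}, {"translation": [0, 0, 0], "dr": [0, 0, 0], "gripper": 0.4}]' --force 20

```text
time: 4.13
position: [0.6003, 0.0961, 0.1845]
tool_rot: [0.586, 2.565, 0.156]
ft_force: [-4.9, -7.2, 2.3]
opening: 0.0537
```

```bash
cat >> h.py <<'E'
def stat(pre,h=.002):
    t,r=delta(*target(pre,h)); s=robot.observe()
    print('axis moment',round(float(s['moment']@A),3),'axis F',round(float(s['ft_force']@A),2),'|F|',round(float(np.linalg.norm(s['ft_force'])),1))
E
python3 - <<'E'
from h import *
stat(-55); wpic('wr3')
E
```

```text
t 4.13 q [ 0.22  0.2   2.1  -0.31  0.35 -0.64] delta mm [-0.3  1.3  1.2] dr [-0.2 -0.1  0. ] F [-4.9 -7.2  2.3] M [-1.09  0.49 -0.64] open 0.0537
axis moment -0.01 axis F 4.51 |F| 9.1
```

View pics/wr3.png

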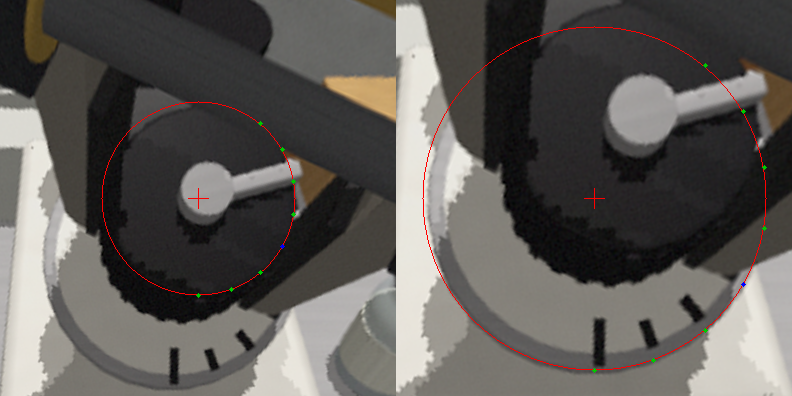

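>>> send_rows --deltas '[{"translation": [0, -1.5, 0], "dr": [0, 0, 3], "gripper": 0.4}, {"translation": [0, -1.5, 0], "dr": [0, 0, 7], "gripper": 0.4}, {"translation": [0, -1.5, 0], "dr": [0, 0, 12], "gripper": 0.4}, {"translation": [0, -1.5, 0], "dr": [0, 0, 17], "gripper": 0.4}, {"translation": [0, -1.5, 0], "dr": [0, 0, 20], "gripper": 0.4}]' --force 20

```text
time: 4.6
position: [0.6003, 0.096, 0.1845]
tool_rot: [1.034, 2.438, 0.279]
ft_force: [-2.7, 1.9, 0.9]
opening: 0.0534
```

```bash
python3 - <<'E'
from h import *
stat(-35); wpic('wr4')
E
```

```text
t 4.6 q [ 0.21  0.19  2.1  -0.31  0.35 -0.29] delta mm [0.3 1.4 1.3] dr [-0.1 -0.1 -0.2] F [-2.7  1.9  0.9] M [0.18 0.57 0.1 ] open 0.0534
axis moment -0.006 axis F 2.09 |F| 3.4
```

View pics/wr4.png

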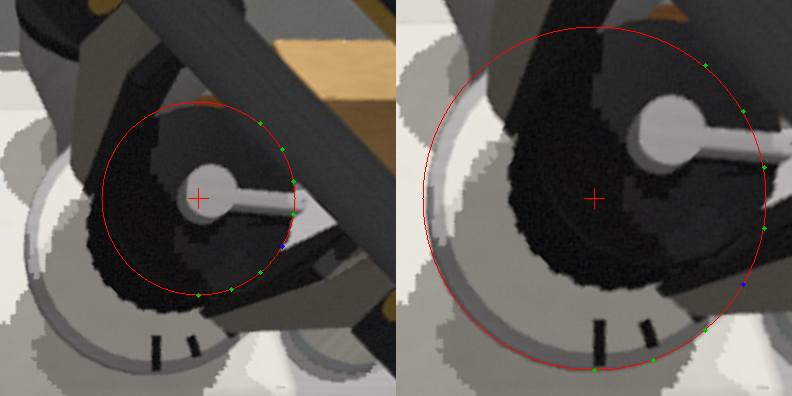

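>>> send_rows --deltas '[{"translation": [0, 0, 0], "dr": [0, 0, 6], "gripper": 0.4}, {"translation": [0, 0, 0], "dr": [0, 0, 12], "gripper": 0.4}, {"translation": [0, 0, 0], "dr": [0, 0, 18], "gripper": 0.4}, {"translation": [0, 0, 0], "dr": [0, 0, 24], "gripper": 0.4}, {"translation": [0, 0, 0], "dr": [0, 0, 30], "gripper": 0.4}]'

```text
time: 5.07
position: [0.6004, 0.0961, 0.1846]
tool_rot: [1.658, 2.127, 0.445]
ft_force: [-4.1, 1.7, 0.8]
opening: 0.0536
```

```bash
python3 - <<'E'
from h import *
stat(-5)
E
```

```text
t 5.07 q [ 0.21  0.19  2.1  -0.31  0.35  0.23] delta mm [0.9 0.9 1.3] dr [-0.1 -0.  -0.1] F [-4.1  1.7  0.8] M [0.15 0.66 0.31] open 0.0536
axis moment 0.193 axis F 2.76 |F| 4.5
```

>>> send_rows --deltas '[{"translation": [0, 0, 0], "dr": [0, 0, 6], "gripper": 0.4}, {"translation": [0, 0, 0], "dr": [0, 0, 12], "gripper": 0.4}, {"translation": [0, 0, 0], "dr": [0, 0, 18], "gripper": 0.4}, {"translation": [0, 0, 0], "dr": [0, 0, 24], "gripper": 0.4}, {"translation": [0, 0, 0], "dr": [0, 0, 30], "gripper": 0.4}]'

```text
time: 5.48
position: [0.6005, 0.0961, 0.1846]
tool_rot: [2.21, 1.668, 0.592]
ft_force: [-3.2, 1.0, 0.8]
opening: 0.0535
```

```bash
python3 - <<'E'
from h import *
stat(25); wpic('wr5')
E
```

```text
t 5.48 q [ 0.21  0.19  2.1  -0.31  0.35  0.76] delta mm [1.2 0.3 1.3] dr [-0.1  0.  -0.2] F [-3.2  1.   0.8] M [0.23 0.7  0.2 ] open 0.0535
axis moment 0.054 axis F 2.34 |F| 3.5
```

View pics/wr5.png

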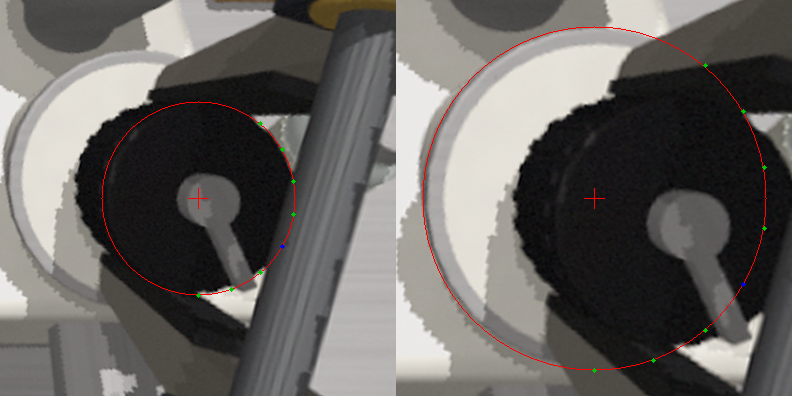

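>>> send_rows --deltas '[{"translation": [0, 0, 0], "dr": [0, 0, 5], "gripper": 0.4}, {"translation": [0, 0, 0], "dr": [0, 0, 10], "gripper": 0.4}, {"translation": [0, 0, 0], "dr": [0, 0, 15], "gripper": 0.4}, {"translation": [0, 0, 0], "dr": [0, 0, 19], "gripper": 0.4}, {"translation": [0, 0, 0], "dr": [0, 0, 21], "gripper": 0.4}]'

```text
time: 5.95
position: [0.6005, 0.0961, 0.1847]
tool_rot: [2.531, 1.27, 0.678]
ft_force: [-4.7, 1.4, 2.2]
opening: 0.0537
```

```bash
python3 - <<'E'
from h import *
stat(46)
E
```

```text
t 5.95 q [ 0.21  0.19  2.1  -0.31  0.35  1.12] delta mm [ 1.2 -0.2  1.3] dr [-0.1  0.1  0. ] F [-4.7  1.4  2.2] M [0.39 0.74 0.29] open 0.0537
axis moment 0.057 axis F 4.27 |F| 5.4
```

>>> send_rows --deltas '[{"translation": [0, 0, 0], "dr": [0, 0, 1], "gripper": 0.4}, {"translation": [0, 0, 0], "dr": [0, 0, 2], "gripper": 0.4}, {"translation": [0, 0, 0], "dr": [0, 0, 3], "gripper": 0.4}, {"translation": [0, 0, 0], "dr": [0, 0, 3], "gripper": 0.4}]'

```text
time: 6.28
position: [0.6005, 0.096, 0.1847]
tool_rot: [2.572, 1.209, 0.688]
ft_force: [-5.5, 1.7, 2.1]
opening: 0.0533
```

```bash
python3 - <<'E'
from h import *
stat(49)
E
```

```text
t 6.28 q [ 0.21  0.19  2.1  -0.31  0.35  1.17] delta mm [ 1.2 -0.3  1.3] dr [-0.1  0.1  0.1] F [-5.5  1.7  2.1] M [0.61 0.93 0.21] open 0.0533
axis moment -0.128 axis F 4.58 |F| 6.1
```

>>> send_rows --deltas '[{"translation": [0, 0, 0], "dr": [0, 0, 1], "gripper": 0.4}, {"translation": [0, 0, 0], "dr": [0, 0, 2], "gripper": 0.4}, {"translation": [0, 0, 0], "dr": [0, 0, 3], "gripper": 0.4}, {"translation": [0, 0, 0], "dr": [0, 0, 3], "gripper": 0.4}]'

```text
time: 6.62
position: [0.6006, 0.096, 0.1847]
tool_rot: [2.61, 1.148, 0.698]
ft_force: [-5.3, 1.3, 2.2]
opening: 0.0537
```

```bash
python3 - <<'E'
from h import *
stat(52); wpic('wr6')
E
```

```text
t 6.62 q [ 0.21  0.2   2.1  -0.31  0.35  1.22] delta mm [ 1.2 -0.4  1.2] dr [-0.1  0.1  0.2] F [-5.3  1.3  2.2] M [0.03 0.84 0.66] open 0.0537
axis moment 0.553 axis F 4.51 |F| 5.9
```

View pics/wr6.png

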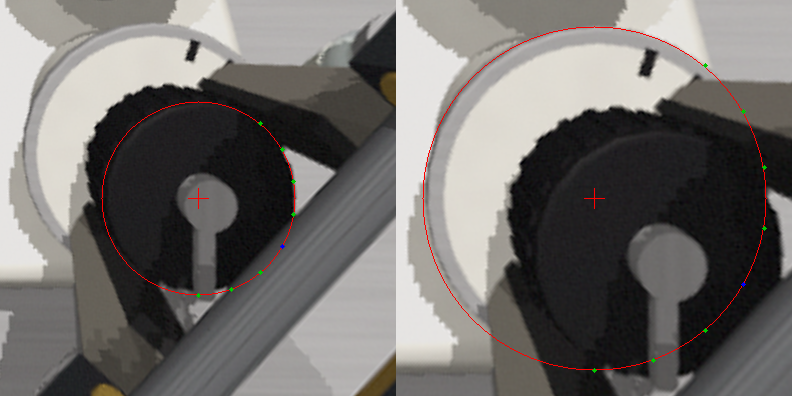

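>>> send_rows --deltas '[{"translation": [0, 0, 0], "dr": [0, 0, 1], "gripper": 0.4}, {"translation": [0, 0, 0], "dr": [0, 0, 2], "gripper": 0.4}, {"translation": [0, 0, 0], "dr": [0, 0, 3], "gripper": 0.4}, {"translation": [0, 0, 0], "dr": [0, 0, 3], "gripper": 0.4}]'

```text
time: 7.0
position: [0.6006, 0.0959, 0.1846]
tool_rot: [2.649, 1.082, 0.709]
ft_force: [-5.5, 1.9, 1.8]
opening: 0.0535
```

```bash
python3 - <<'E'
from h import *
stat(55); wpic('wr7')
E
```

```text
t 7.0 q [ 0.21  0.2   2.1  -0.31  0.35  1.27] delta mm [ 1.2 -0.6  1.2] dr [-0.   0.1  0.2] F [-5.5  1.9  1.8] M [-0.19  0.79  0.73] open 0.0535
axis moment 0.723 axis F 4.25 |F| 6.1
```

View pics/wr7.png

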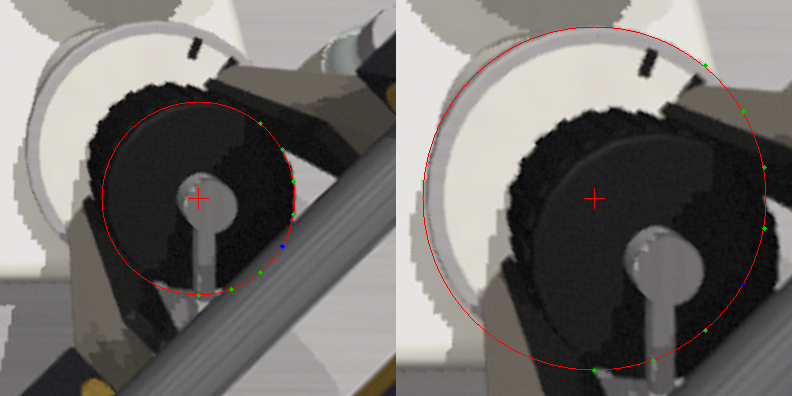

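>>> send_rows --deltas '[{"translation": [0, 0, 0], "dr": [0, 0, -4], "gripper": 0.4}, {"translation": [0, 0, 0], "dr": [0, 0, -10], "gripper": 0.4}, {"translation": [0, 0, 0], "dr": [0, 0, -16], "gripper": 0.4}, {"translation": [0, 0, 0], "dr": [0, 0, -22], "gripper": 0.4}, {"translation": [0, 0, 0], "dr": [0, 0, -28], "gripper": 0.4}]'

```text
time: 7.47
position: [0.6005, 0.096, 0.1846]
tool_rot: [2.234, 1.643, 0.598]
ft_force: [-6.0, 1.7, 1.7]
opening: 0.0537
```

>>> send_rows --deltas '[{"translation": [0, 0, 0], "dr": [0, 0, -6], "gripper": 0.4}, {"translation": [0, 0, 0], "dr": [0, 0, -12], "gripper": 0.4}, {"translation": [0, 0, 0], "dr": [0, 0, -18], "gripper": 0.4}, {"translation": [0, 0, 0], "dr": [0, 0, -24], "gripper": 0.4}, {"translation": [0, 0, 0], "dr": [0, 0, -29], "gripper": 0.4}]'

```text
time: 7.88
position: [0.6005, 0.096, 0.1846]
tool_rot: [1.706, 2.095, 0.458]
ft_force: [-6.1, 1.2, 1.5]
opening: 0.0536
```

>>> send_rows --deltas '[{"translation": [0, 0, 0], "dr": [0, 0, -2], "gripper": 0.4}, {"translation": [0, 0, 0], "dr": [0, 0, -3], "gripper": 0.4}, {"translation": [0, 0, 0], "dr": [0, 0, -3], "gripper": 0.4}, {"translation": [0, 0, 0], "dr": [0, 0, -3], "gripper": 0.4}]'

```text
time: 8.22
position: [0.6005, 0.096, 0.1846]
tool_rot: [1.652, 2.131, 0.444]
ft_force: [-6.3, 1.0, 0.8]
opening: 0.0539
```

```bash
python3 - <<'E'
from h import *
stat(-5); wpic('wr8')
E
```

```text
t 8.22 q [ 0.21  0.2   2.1  -0.31  0.35  0.23] delta mm [1.1 0.9 1.2] dr [-0.1 -0.   0.2] F [-6.3  1.   0.8] M [0.18 0.58 0.17] open 0.0539
axis moment 0.054 axis F 3.84 |F| 6.4
```

View pics/wr8.png

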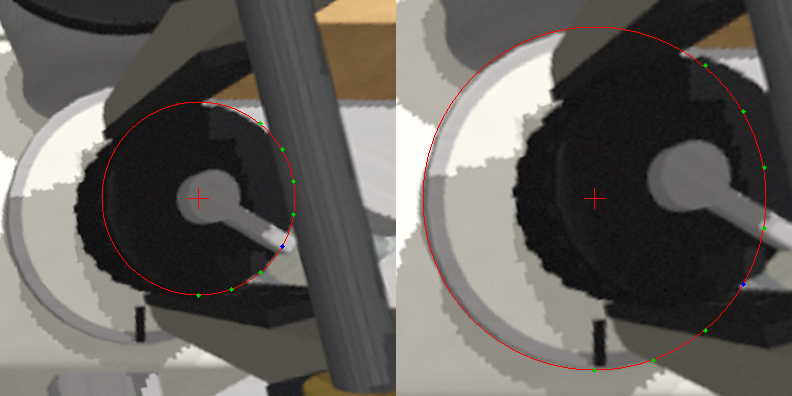

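>>> send_rows --deltas '[{"translation": [0, 0, 0], "dr": [0, 0, 0], "gripper": 0.7}, {"translation": [0, 0, 0], "dr": [0, 0, 0], "gripper": 1}, {"translation": [0, 0, 0], "dr": [0, 0, 0], "gripper": 1}, {"translation": [0, 0, 0], "dr": [0, 0, 0], "gripper": 1}, {"translation": [0, 0, 0], "dr": [0, 0, 0], "gripper": 1}]'

```text
time: 8.68
position: [0.6012, 0.096, 0.185]
tool_rot: [1.654, 2.129, 0.445]
ft_force: [-1.3, 0.3, 0.0]
opening: 0.0844
```

```bash
python3 - <<'E'
from h import *
stat(-5); wpic('wr9')
E
```

```text
t 8.68 q [ 0.21  0.2   2.1  -0.31  0.35  0.23] delta mm [1.3 0.1 1.2] dr [-0.  -0.   0.1] F [-1.3  0.3  0. ] M [-0.01  0.18  0.04] open 0.0844
axis moment 0.043 axis F 0.63 |F| 1.3
```

View pics/wr9.png

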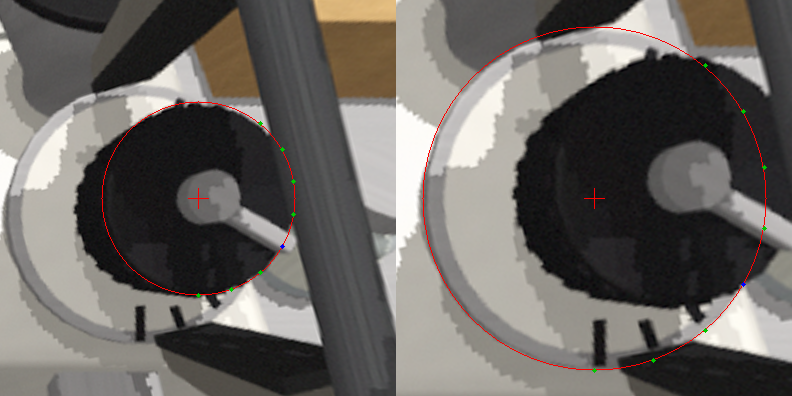

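Pointer still at about 59–60°. Retreat along the axis.

>>> send_rows --deltas '[{"translation": [0, 0, -5], "dr": [0, 0, 0], "gripper": 1}, {"translation": [0, 0, -20], "dr": [0, 0, 0], "gripper": 1}, {"translation": [0, 0, -40], "dr": [0, 0, 0], "gripper": 1}, {"translation": [0, 0, -65], "dr": [0, 0, 0], "gripper": 1}, {"translation": [0, 0, -85], "dr": [0, 0, 0], "gripper": 1}]'

```text
time: 9.15
position: [0.5578, 0.0958, 0.2597]
tool_rot: [1.654, 2.129, 0.445]
ft_force: [0.0, 0.1, 0.0]
opening: 0.0918
```

>>> send_rows --deltas '[{"translation": [0, 0, -15], "dr": [0, 0, 0], "gripper": 1}, {"translation": [0, 0, -20], "dr": [0, 0, 0], "gripper": 1}, {"translation": [0, 0, -20], "dr": [0, 0, 0], "gripper": 1}, {"translation": [0, 0, -20], "dr": [0, 0, 0], "gripper": 1}]'

```text
time: 9.48
position: [0.5486, 0.0958, 0.2757]
tool_rot: [1.654, 2.129, 0.446]
ft_force: [0.4, -0.2, 0.4]
opening: 0.0918
```

```bash
python3 - <<'E'
from h import *
stat(-5,.1); wpic('wr10')
p,d=robot.capture('scene'); cv2.imwrite('pics/s2.png',p[:,:,::-1])
E
```

```text
t 9.48 q [ 0.24 -0.02  2.1  -0.22  0.56  0.15] delta mm [1.1 0.2 8.1] dr [-0. -0.  0.] F [ 0.4 -0.2  0.4] M [-0.08  0.12  0.04] open 0.0918
axis moment 0.072 axis F 0.17 |F| 0.6
```

View pics/wr10.png

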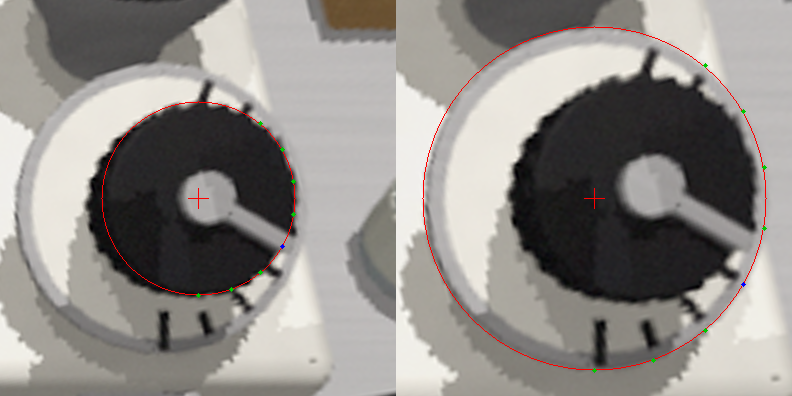

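View pics/s2.png

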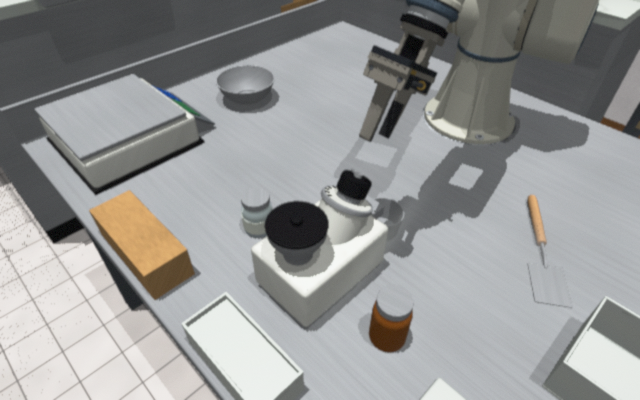

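```bash
python3 - <<'E'
from h import *
print(robot.close_job())
E
```

```text
the job is handed in; nothing more can be done
None
```

The mill's ring is set three clicks open from the burr stop, and the job is handed in at about 9.5 s of the 48 s allowed.

- **To the stop:** I gripped the ring along its 30° axis with the pointer at about 105°, and turned it clockwise. It stopped at the zero mark, where the moment about the axis rose from near zero to 0.72 N m. The pointer did not move when I pushed 3° further, so the grip slipped slightly there.
- **Back off:** I turned it 60° anticlockwise. The pointer read about 59° while gripped.
- **Release:** I opened the gripper and backed about 105 mm away along the axis.

In the last wrist picture the pointer read about 61°, which agrees with the third click at 60° to within how finely I can read it. The force reading was about zero, so the robot was touching nothing. In the final scene picture, compared by eye, the tin and both jars stand where they were.

One small disagreement: the ring's centre was 1–2 mm off my camera estimate. That gave a side force of up to about 9 N while gripping, well under the limit.

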